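Hang the feeding dish under the gecko ledge

TASK

Hang the green feeding dish by its steel hook from the wire loop under the wooden ledge, with its yellow tab towards the robot's side of the loop. Let it down gently until the loop carries it before you let go, without pulling the sprung hanger down hard, and leave the dish hanging upright and still. Keep the dish upright on the way, and leave the skull, jar and bowl alone.

Things in the scene. Friction and masses are not known exactly. Their poses are not given: they have to be found in the camera images.
- dish: Green plastic feeding dish, 100 mm across, 22 mm high, 0.17 to 0.25 kg, standing on the sill. Origin level with its underside, straight below its hook's seat; it balances there (the round dish is centred 7.5 mm towards +x). z up. A blue tube (14 mm thick) rises at x = -14 mm to z = 115 mm; a bar 8 mm thick at z = 75 mm leads from it towards -x to the grip tab.
- tab (a point): Centre of the yellow grip tab of the dish, at x = -95, y = 0, z = 75 mm from the dish's origin. Tab 34 mm long (x), 12 mm thick (y), 40 mm high (z); grip it across y. Axes as the dish.
- tube (a point): Top of the dish's blue tube. The 8 mm steel rod rising from it bends over to +x and down: a hook open below, 20 mm free width, seat (underside of the bend) 14 mm to +x of here, tip 28 mm to +x, reaching 26 mm below the seat; bend's top 8 mm above the seat. The rod is pulled out differently each time (stiff, stays, not reported): the seat is 35 to 65 mm above this point.
- stand: Steel stand fixed to the sill. Origin on the sill straight below the loop; x points from the loop to the post, and the robot is on the free -x side. Base plate 110 x 100 x 14 mm centred at x = 120 mm, post (14 mm thick) at x = 125 mm, arm at z = 510 mm from the post to above the loop, at its end an orange spring barrel (26 mm thick, down to z = 440 mm).
- ledge: Wooden gecko ledge with its wire loop, hung from the sprung hanger and free to swing about its y axis at its origin (the pivot, 400 mm above the sill). Board 56 x 130 x 14 mm (x, y, z), underside 69 mm below the origin. Below the board is a loop of 6 mm wire in the yz plane, 80 mm wide between wire centres; inside it is 93 mm free height between the bottom wire and the board.
- loop (a point): Middle of the loop's bottom wire, on the wire's centre line (6 mm wire running along y, level for 36 mm, then rising to both sides), about 235 mm above the sill. Axes as the ledge: x away from the robot towards the post, z up.
- hanger (a joint): Extension of the sprung hanger in m: 0 with the empty ledge, grows as the ledge is pulled down, 800 N/m (the dish's weight gives about 2.5 mm), stop at 0.020. 0.010 or more is pulling hard.
- skull: Cream resin skull hide, about 125 x 104 x 114 mm, loose, origin under its middle.
- jar: Glass culture jar with white twist lid, 72 mm across, 110 mm high, loose, origin under its middle.
- bowl: Chunky white ceramic bowl, 124 mm across, 55 mm high, loose, origin under its middle.

How it is judged:
On the way:
1. the loop carries weight of the dish while the dish is still gripped (contact force between dish and ledge above 0.6 N and contact force between dish and the fingers above 0.5 N and horizontal distance between dish and loop below 0.035 m and z of dish in the frame of loop between -0.195 and -0.13 m), for 0.15 s.
At the end, for the whole second after the job is handed in: The dish hangs by its hook from the loop, which bears its weight: origin within 35 mm (level) of the loop, 130 to 195 mm below the wire, over 30 mm above the sill, tab at least 50 mm on the robot's side (stand's -x), upright within 0.25 rad, still (0.05 m/s, 0.4 rad/s) (contact force between dish and ledge above 0.8 N and horizontal distance between dish and loop below 0.035 m and z of dish in the frame of loop between -0.195 and -0.13 m and z of dish in the frame of stand above 0.03 m and x of tab in the frame of stand below -0.05 m and angle between dish's own z axis and vertical below 0.25 rad and linear speed of dish below 0.05 m/s and angular speed of dish below 0.4 rad/s); the robot touches nothing.
It fails at once if the sprung hanger is pulled down hard (10 mm or more) (value of joint hanger above 0.01 m).
It fails at once if the dish is tipped (over 0.7 rad) (angle between dish's own z axis and vertical above 0.7 rad).
It fails at once if the skull, jar or bowl is moved over 20 mm (distance of any of skull, jar, bowl from where it was at the start of the episode above 0.02 m).
It also fails if it takes over 64 s, if anything falls off the work surface, if the arm or the gripper's body presses on something with over 40 N, if the wrist force passes 120 N, or if a joint passes its speed limit or range.

ROBOT

A 6-joint arm with a two-finger parallel gripper is mounted at the origin on the work surface. World frame = base frame: x ahead of the robot, y to its left, z up, the work surface at z = 0. Lengths are in m, angles in rad, forces in N, time in s.
With the tool pointing down it reaches from about 0.425 to 1.125 m from the base axis. Payload 14.9 kg.
Tool frame: the origin (TCP) lies at the very end of the fingers, on their centre line; the grasp point (between the pads) lies 19 mm behind it (manip.tcp_to_grasp is the distance from the TCP to the grasp point, in m); x points along the fingers, y is the direction in which the jaws open and shut, and the axes are right-handed (so a half turn about x gives the same grasp; the last joint's range is limited). The gripper opens to 91 mm and grips with 3 to 60 N. Pads are 32 mm wide; open, the fingers measure 118 mm over their backs; the gripper's body (76 mm by 178 mm) begins 60 mm behind the grasp point.
Start: joints at [-1.208, 0.379, 1.734, -0, 1.028, -0.033], TCP at [0.27, -0.646, 0.184] pointing down, gripper open.
Joint ranges: [-2.77, 2.77], [-0.74, 2.19], [0, 2.66], [-1.06, 4.2], [0.31, 2.87], [-3.08, 3.08]. Speed limits (rad/s): [1.89, 1.89, 2.39, 3.14, 3.14, 3.14].

INTERFACE

Orientations are given as a unit quaternion [x, y, z, w].
In Python, from rig import manip gives the robot as it stands. The module is installed in compiled form; this text tells all that it offers.
- The arm moves only by the tool servo_tool, never from a script. Its arguments are lists of equal length, an entry for each row: "offset": the shift along the world's x, y, z in m, a list of three; "rot": the turn, a rotation vector about the world's x, y, z in rad, a list of three; "grip": the opening, from 0 (shut) to 1 (fully open). A call has 1 to 10 rows; each row shifts and turns the pose as measured when the row begins; what a row does not reach is not made up. A row lasts 1/8 s, in which the tool goes at most 62.5 mm and 10.7 degrees, less where a joint would pass 70% of its speed; a pose out of reach is approached as far as the arm can. A call is refused whole if a number of a shift passes 0.0625 or a number of a turn 0.188, either way. A call with a gripper value outside its range is refused whole. The fingers move at their own pace and stop on an object; "squeeze" is the grip in N (left out, the last holds). Time passes only in rows, so rows that do not move let the fingers close. It gives the time, the measured TCP pose, the force and the opening at its end, in the units of the state.
- manip.read_state(): the state, without advancing time (a new reading comes with each control period).
- manip.get_image(name): name is "scene" or "side" or "wrist"; returns a dict with "img" (384x512x3 uint8, red, green, blue), "mtx" (3x3 intrinsics, pixels), "origin" and "attitude" of the camera in the world. Camera axes: x right, y up, looking along -z (the intrinsics and any distortion apply to the point x, -y, -z); pixel columns grow to the right and rows downward; lengths in m; the calibration is good to about 2 mm. A picture is of the moment at which its call begins. There is no depth.
- manip.hand_in(): hands the job in, once; it reports no verdict.
The state is a dict: "time_s": time; "joint_pos": joint angles; "qd": joint speeds; "joint_efforts": joint torques, N m; "eef_pos": TCP position; "ee_rot": TCP orientation; "ft_force": force on the tool from outside, world axes, zero at the start; "wrist_torque": the same for the moment, N m; "opening": finger opening in m.
Only numpy, scipy, OpenCV 4.12 (cv2) and the standard library are available. Lean on these libraries where they do the work, as an engineer would, in place of code of your own. Each camera call takes 0.05 s, during which the arm holds its last target. There are 200 camera calls.

## Working session

There is one attempt and no reset: what is moved stays moved. The work goes in short steps, Python scripts to look and compute and a tool call to move; the robot and the scene stay as the last step left them, time stands still between calls to the robot, and variables do not carry over. Pictures are saved under pics/ and viewed, on a budget of 10 in all, crops included, one or two more only if the job needs it, and the job is handed in when it is done.

Besides the shell and the picture viewer there is one more tool, called after "Call:" as name(argument=value, ...) on one line, values as JSON. servo_tool: Moves the arm, as the interface text tells. Its arguments: {"type":"object","properties":{"offset":{"type":"array"},"rot":{"type":"array"},"grip":{"type":"array"},"squeeze":{"type":"number"}},"required":["offset","rot","grip"]}

```bash
mkdir -p pics; cat > h.py <<'E'
import numpy as np, cv2
from rig import manip
from scipy.spatial.transform import Rotation as R
def rot(a):
    a=np.array(a,float)
    return a if a.shape==(3,3) else R.from_quat(a).as_matrix()
def ray(im,u,v):
    d=np.linalg.inv(im["mtx"])@[u,v,1]; d=rot(im["attitude"])@(d*[1,-1,-1])
    return np.array(im["origin"]),d/np.linalg.norm(d)
def plane(im,u,v,z):
    o,d=ray(im,u,v); return o+d*(z-o[2])/d[2]
def tri(r1,r2):
    (o1,d1),(o2,d2)=r1,r2
    t=np.linalg.lstsq(np.c_[d1,-d2],o2-o1,rcond=None)[0]
    a,b=o1+d1*t[0],o2+d2*t[1]; return (a+b)/2,np.linalg.norm(a-b)
def proj(im,p):
    c=rot(im["attitude"]).T@(np.array(p)-im["origin"]); q=im["mtx"]@(c*[1,-1,-1]); return q[:2]/q[2]
def shot(n,name):
    im=manip.get_image(n); cv2.imwrite(f"pics/{name}.png",im["img"][:,:,::-1]); np.save(f"pics/{name}.npy",im,allow_pickle=True); return im
def load(name): return np.load(f"pics/{name}.npy",allow_pickle=True).item()
E
python3 - <<'E'
from h import *
for n in("scene","side"):
    im=shot(n,n+"0"); print(im["origin"],im["attitude"],im["mtx"],[k for k in im])
a=cv2.imread("pics/scene0.png");b=cv2.imread("pics/side0.png")
print(manip.read_state())
E
```

```text
[1.29003278 0.62940964 1.40853576] [0.12625512 0.30204915 0.86777264 0.37389384] [[388.07490693   0.         252.83322335]
 [  0.         388.07490693 195.86417253]
 [  0.           0.           1.        ]] ['img', 'mtx', 'origin', 'attitude']
[-0.17485217  0.83543337  1.07556291] [-0.17997977  0.41748443  0.82668413 -0.33152283] [[436.11306712   0.         258.20984851]
 [  0.         436.11306712 193.36015224]
 [  0.           0.           1.        ]] ['img', 'mtx', 'origin', 'attitude']
{'time_s': 0.1, 'joint_pos': array([-1.20833608e+00,  3.79332115e-01,  1.73469001e+00,  2.30736881e-05,
        1.02849755e+00, -3.32884650e-02]), 'qd': array([ 0.00053778, -0.0015186 , -0.00065254,  0.00059315,  0.00014523,
       -0.00031907]), 'joint_efforts': array([-3.37454592e-03, -7.65049052e+01, -4.35298705e+01,  6.51587010e-02,
        3.97011428e-02, -2.69796908e-05]), 'eef_pos': array([ 0.26972897, -0.6455548 ,  0.18338668]), 'ee_rot': array([-0.69326271, -0.13932734,  0.69335633, -0.13867841]), 'ft_force': array([ 0.11048882,  0.36870618, -1.00196627]), 'wrist_torque': array([ 0.03628593, -0.00365141,  0.01009698]), 'opening': 0.09127629254611982}
```

View pics/scene0.png

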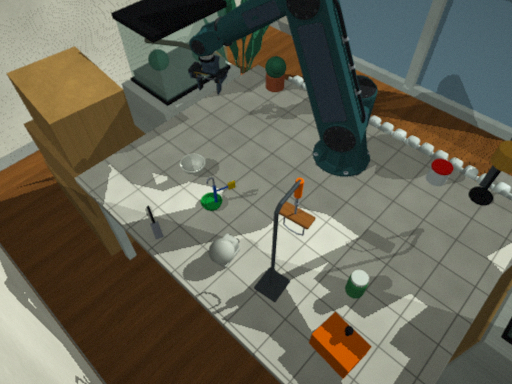

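View pics/side0.png

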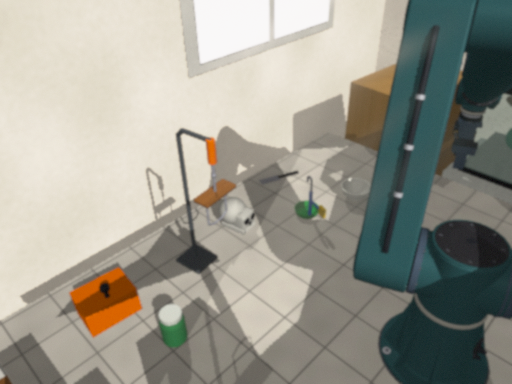

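The scene view shows the dish at (211,201), its tab at (233,184), the stand base at (272,284), the ledge at (297,217) and the skull at (224,250). In the side view the dish is at (306,210), the tab at (321,212), the ledge at (215,193) and the stand base at (197,258). Next I'll run colour masks and enlarge the crops.

```bash
cat > m.py <<'E'
from h import *
def blob(im,lo,hi,box):
    x0,y0,x1,y1=box; hsv=cv2.cvtColor(im["img"],cv2.COLOR_RGB2HSV)[y0:y1,x0:x1]
    m=cv2.inRange(hsv,np.array(lo),np.array(hi)); n,l,s,c=cv2.connectedComponentsWithStats(m)
    i=1+np.argmax(s[1:,4]); return c[i]+[x0,y0],s[i]+[x0,y0,0,0,0]
E
python3 - <<'E'
from m import *
S,D=load("scene0"),load("side0")
B={"tab":((20,120,80),(32,255,255),(222,172,245,198),(312,200,332,222)),
"dish":((45,120,40),(80,255,255),(195,185,230,215),(290,195,325,222)),
"tube":((100,100,40),(130,255,255),(200,170,230,205),(300,170,320,215)),
"barrel":((3,180,100),(16,255,255),(285,170,312,203),(200,130,225,168)),
"board":((5,80,60),(20,255,255),(272,200,320,232),(188,175,240,210))}
for k,(lo,hi,b1,b2) in B.items():
    c1,s1=blob(S,lo,hi,b1);c2,s2=blob(D,lo,hi,b2)
    p,e=tri(ray(S,*c1),ray(D,*c2)); print(k,c1.round(1),s1,c2.round(1),s2,p.round(4),round(e,4))
print("base",plane(S,272,284,.014),plane(D,197,257,.014))
print("skull",plane(S,224,250,.05),plane(D,236,212,.05),"jar",plane(S,358,284,.055),"bowl",plane(S,193,163,.03),plane(D,355,187,.03))
C=lambda im,x,y:cv2.resize(im["img"][y:y+60,x:x+80,::-1],(400,300),interpolation=cv2.INTER_CUBIC)
cv2.imwrite("pics/c1.png",np.vstack([np.hstack([C(S,190,160),C(S,255,180)]),np.hstack([C(D,270,165),C(D,180,175)])]))
E
```

```text
tab [231.  184.6] [227 180   8  10  52] [321.7 211.1] [319 206   6  12  50] [ 0.5547 -0.2164  0.0749] 0.0013
dish [210.6 201.6] [201 193  21  18 259] [313.4 209.9] [311 206   6   8  35] [ 0.6412 -0.2733 -0.0058] 0.0187
tube [217.  191.6] [213 186  15  16  55] [309.5 209.6] [309 206   2   8  15] [ 0.6174 -0.2379  0.0468] 0.0216
barrel [298.9 188.4] [294 178  10  20 111] [211.1 151. ] [206 139  10  25 170] [0.6418 0.2014 0.4765] 0.0037
board [296.3 215. ] [279 201  36  28 485] [214.7 193.1] [194 179  42  29 551] [0.641  0.2046 0.3373] 0.0046
base [0.76480508 0.22026781 0.014     ] [0.75796934 0.21543003 0.014     ]
skull [ 0.80060114 -0.00764429  0.05      ] [ 0.80711871 -0.01935958  0.05      ] jar [0.55851448 0.46733836 0.055     ] bowl [ 0.56082188 -0.47604193  0.03      ] [ 0.58557305 -0.48583316  0.03      ]
```

View pics/c1.png

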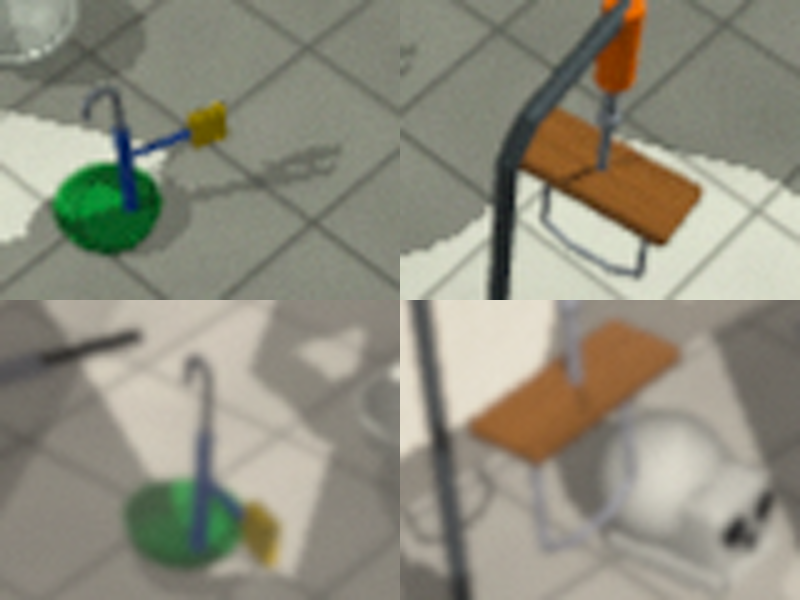

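The enlarged crops show the dish's hook, tube and tab, and the loop under the board, in both views. From them I take these points and triangulate:

| Point | Scene pixel | Side pixel |
|---|---|---|
| Hook top | (210.4,177.6) | (309,176.4) |
| Tube top | (214.4,186) | (310.8,191) |
| Board left corner / near corner | see script | see script |
| Loop bottom wire | around (288,235) | see script |

```bash
python3 - <<'E'
from m import *
S,D=load("scene0"),load("side0")
cs=lambda c,x,y:(x+c[0]/5,y+c[1]/5)
P={"hooktop":(cs((101,89),190,160),cs((194,58),270,165)),
"tubetop":(cs((122,130),190,160),cs((204,132),270,165)),
"dishrim":(cs((108,203),190,160),cs((183,217),270,165)),
"tab":(cs((207,125),190,160),cs((262,233),270,165)),
"loopA(near scene corner)":(cs((640,275),255-80,180),cs((546,248),180-80,175)),
"loopB":(cs((545,217),255-80,180),cs((627,190),180-80,175))}
for k,(a,b) in P.items():
    p,e=tri(ray(S,*a),ray(D,*b)); print(k,np.round(a,1),np.round(b,1),p.round(4),round(e,4))
print("rim planes",plane(S,211.6,200.6,.022),plane(D,306.6,208.4,.022))
# board corners on top plane z=0.345 / (right, far) scene; 
for n,im,cc in(("S",S,[(545,108),(702,190),(662,243)]),("D",D,[(470,127),(537,162),(681,52),(616,20)])):
    x,y=(255-80,180) if n=="S" else (100,175)
    for c in cc: print(n,plane(im,*cs(c,x,y),.345).round(4))
print("post",plane(S,272,284,.014))
E
```

```text
hooktop [210.2 177.8] [308.8 176.6] [ 0.6434 -0.2436  0.1744] 0.001
tubetop [214.4 186. ] [310.8 191.4] [ 0.6297 -0.2411  0.1132] 0.0048
dishrim [211.6 200.6] [306.6 208.4] [ 0.6497 -0.249   0.0185] 0.0016
tab [231.4 185. ] [322.4 211.6] [ 0.5528 -0.2167  0.0722] 0.0041
loopA(near scene corner) [303. 235.] [209.2 224.6] [0.6356 0.2405 0.2439] 0.0045
loopB [284.  223.4] [225.4 213. ] [0.6448 0.163  0.2414] 0.0045
rim planes [ 0.65169659 -0.24590816  0.022     ] [ 0.64716679 -0.24661653  0.022     ]
S [0.6324 0.1432 0.345 ]
S [0.6129 0.2643 0.345 ]
S [0.6643 0.2713 0.345 ]
D [0.6496 0.2708 0.345 ]
D [0.5972 0.266  0.345 ]
D [0.6158 0.1398 0.345 ]
D [0.669  0.1431 0.345 ]
post [0.76480508 0.22026781 0.014     ]
```

```bash
cat > t.py <<'E'
from h import *
def orient(yaw,tilt):
    dx=np.array([np.cos(yaw),np.sin(yaw),0]); y=np.array([-np.sin(yaw),np.cos(yaw),0])
    a=np.sin(tilt)*dx-np.cos(tilt)*np.array([0,0,1])
    cur=rot(manip.read_state()["ee_rot"])
    if cur[:,1]@y<0: y=-y
    return np.c_[a,y,np.cross(a,y)]
def todo(tcp,yaw,tilt):
    s=manip.read_state(); cur=rot(s["ee_rot"])
    rv=R.from_matrix(orient(yaw,tilt)@cur.T).as_rotvec()
    print("t",s["time_s"],"tcp",s["eef_pos"].round(4),"offset",(np.array(tcp)-s["eef_pos"]).round(4),"rotvec",rv.round(4),"F",s["ft_force"].round(2),"open",round(s["opening"],4),"q",s["joint_pos"].round(2))
E
python3 - <<'E'
from t import *
print(rot(manip.read_state()["ee_rot"]).round(3))
tab=np.array([.5535,-.2165,.075]); M=orient(-.30,.25); g=tab+.019*M[:,0]
print("grasp tcp",g)
todo(g-.11*M[:,0],-.30,.25)
E
```

```text
[[-0.     0.385 -0.923]
 [ 0.001 -0.923 -0.385]
 [-1.    -0.001 -0.   ]]
grasp tcp [ 0.55799073 -0.21788914  0.05659066]
t 0.1 tcp [ 0.2697 -0.6456  0.1834] offset [ 0.2623  0.4357 -0.0202] rotvec [ 0.0113 -0.2548 -0.6922] F [ 0.11  0.37 -1.  ] open 0.0913 q [-1.21  0.38  1.73  0.    1.03 -0.03]
```

Call:
servo_tool(offset=[[0.026, 0.0435, 0], [0.026, 0.0435, 0], [0.026, 0.0435, 0], [0.026, 0.0435, 0], [0.026, 0.0435, 0], [0.026, 0.0435, 0], [0.026, 0.0435, 0], [0.026, 0.0435, 0], [0.026, 0.0435, 0], [0.026, 0.0435, 0]], rot=[[0.001, -0.025, -0.07], [0.001, -0.025, -0.07], [0.001, -0.025, -0.07], [0.001, -0.025, -0.07], [0.001, -0.025, -0.07], [0.001, -0.025, -0.07], [0.001, -0.025, -0.07], [0.001, -0.025, -0.07], [0.001, -0.025, -0.07], [0.001, -0.025, -0.07]], grip=[1, 1, 1, 1, 1, 1, 1, 1, 1, 1])

```text
time_s: 1.35
eef_pos: [0.5335, -0.1979, 0.1813]
ee_rot: [0.78, -0.13, -0.604, -0.105]
ft_force: [0.7, 0.4, 0.5]
opening: 0.0914
```

```bash
python3 - <<'E'
from t import *
tab=np.array([.5535,-.2165,.075]); M=orient(-.30,.25); g=tab+.019*M[:,0]
todo(g-.11*M[:,0],-.30,.25)
w=shot("wrist","w1"); shot("scene","s1")
print(proj(w,tab), w["origin"], proj(w,[.6496,-.2465,.022]))
E
```

```text
t 1.35 tcp [ 0.5335 -0.1979  0.1813] offset [-0.0015 -0.0119 -0.0182] rotvec [-0.0063  0.0044  0.0351] F [0.69 0.43 0.51] open 0.0914 q [-0.41  0.07  2.15  0.04  0.67  1.47]
[269.4973675  180.64609957] [ 0.54847018 -0.20419832  0.39401202] [265.26549058  96.78081223]
```

View pics/w1.png

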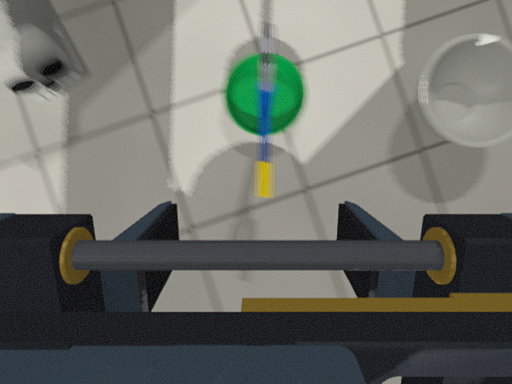

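The wrist view shows the tab at (264,180) and the dish centre at (264,93), both close to the predictions. The hook is at about (267,35). I'll refine the tab position and yaw from here.

```bash
python3 - <<'E'
from m import *
from t import todo,orient
w=load("w1")
c,s=blob(w,(20,120,80),(32,255,255),(240,150,290,210)); d,sd=blob(w,(45,120,40),(80,255,255),(210,40,320,140))
print(c,s,d,sd,w["mtx"][0,0])
top=plane(w,c[0],s[1],.095); bot=plane(w,c[0],s[1]+s[3],.095); mid=plane(w,*c,.080)
dc=plane(w,(sd[0]+sd[2]/2),sd[1]+sd[3]/2,.020)
print("tab",top,bot,mid,"dish",dc, "yaw",np.arctan2(*(dc-mid)[[1,0]]), "len",np.linalg.norm((dc-mid)[:2]))
E
```

```text
[263.43705463 178.50118765] [257 162  14  35 421] [243.84736556  93.57794677] [ 226   55   36   80 1841] 315.29195574744165
tab [ 0.57178497 -0.21613264  0.095     ] [ 0.54043635 -0.20519465  0.095     ] [ 0.55742704 -0.21131355  0.08      ] dish [ 0.66052303 -0.22357129  0.02      ] yaw -0.11834078134930828 len 0.1038221304210533
```

```bash
python3 - <<'E'
from t import *
tab=np.array([.555,-.2125,.075]); M=orient(-.34,.25); g=tab+.019*M[:,0]
print(M[:,0]);todo(g-.07*M[:,0],-.34,.25);todo(g,-.34,.25)
E
```

```text
[ 0.23324124 -0.08250603 -0.96891242]
t 1.45 tcp [ 0.5341 -0.1959  0.1811] offset [ 0.009  -0.0124 -0.0567] rotvec [-0.0067  0.004  -0.0087] F [ 0.09 -0.14 -0.28] open 0.0913 q [-0.41  0.07  2.15  0.04  0.67  1.47]
t 1.45 tcp [ 0.5341 -0.1959  0.1811] offset [ 0.0253 -0.0182 -0.1245] rotvec [-0.0067  0.004  -0.0087] F [ 0.09 -0.14 -0.28] open 0.0913 q [-0.41  0.07  2.15  0.04  0.67  1.47]
```

Call:
servo_tool(offset=[[0.005, -0.006, -0.028], [0.004, -0.006, -0.028], [0.005, -0.002, -0.022], [0.005, -0.002, -0.022], [0.005, -0.002, -0.022], [0, 0, -0.003]], rot=[[-0.003, 0.002, -0.004], [-0.003, 0.002, -0.004], [0, 0, 0], [0, 0, 0], [0, 0, 0], [0, 0, 0]], grip=[1, 1, 1, 1, 1, 1])

```text
time_s: 2.2
eef_pos: [0.5574, -0.2161, 0.0524]
ee_rot: [0.778, -0.132, -0.605, -0.102]
ft_force: [0.4, 1.4, -0.4]
opening: 0.0912
```

```bash
python3 - <<'E'
from t import *
tab=np.array([.555,-.2125,.075]); M=orient(-.34,.25); g=tab+.019*M[:,0]
todo(g,-.34,.25)
w=shot("wrist","w2")
E
```

```text
t 2.2 tcp [ 0.5574 -0.2161  0.0524] offset [0.002  0.002  0.0042] rotvec [ 0.0005 -0.0016 -0.0052] F [ 0.44  1.41 -0.41] open 0.0912 q [-0.42  0.33  2.14  0.05  0.43  1.45]
```

View pics/w2.png

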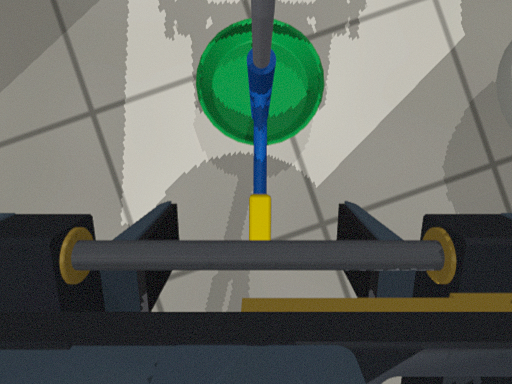

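The tab at (260,218) is centred between the fingers at columns 178 and 338, and the dish is aligned with them. Closing the gripper.

Call:
servo_tool(offset=[[0.002, 0.001, 0.003], [0, 0, 0], [0, 0, 0], [0, 0, 0], [0, 0, 0], [0, 0, 0], [0, 0, 0], [0, 0, 0]], rot=[[0, 0, 0], [0, 0, 0], [0, 0, 0], [0, 0, 0], [0, 0, 0], [0, 0, 0], [0, 0, 0], [0, 0, 0]], grip=[1, 0.6, 0.3, 0, 0, 0, 0, 0], squeeze=50)

```text
time_s: 3.25
eef_pos: [0.5605, -0.2157, 0.0589]
ee_rot: [0.779, -0.132, -0.604, -0.101]
ft_force: [0.5, 0.6, -0.6]
opening: 0.0237
```

Call:
servo_tool(offset=[[0, 0, -0.002], [0, 0, 0], [0, 0, 0], [0, 0, 0]], rot=[[0, 0, 0], [0, 0, 0], [0, 0, 0], [0, 0, 0]], grip=[0, 0, 0, 0])

```text
time_s: 3.75
eef_pos: [0.5605, -0.2156, 0.0567]
ee_rot: [0.779, -0.132, -0.604, -0.101]
ft_force: [0.0, 0.4, 1.3]
opening: 0.0115
```

Gripped at 11.5 mm. Lifting slowly.

Call:
servo_tool(offset=[[0, 0, 0.008], [0, 0, 0.02], [0, 0, 0.035], [0, 0, 0.04], [0, 0, 0.04], [0, 0, 0.02], [0, 0, 0]], rot=[[0, 0, 0], [0, 0, 0], [0, 0, 0], [0, 0, 0], [0, 0, 0], [0, 0, 0], [0, 0, 0]], grip=[0, 0, 0, 0, 0, 0, 0])

```text
time_s: 4.62
eef_pos: [0.5574, -0.2144, 0.2257]
ee_rot: [0.778, -0.132, -0.606, -0.102]
ft_force: [-0.4, 0.1, -2.7]
opening: 0.0113
```

```bash
python3 - <<'E'
from t import *
print(R.from_matrix(rot(manip.read_state()["ee_rot"])).as_matrix().round(3))
todo([0,0,0],.13,.25)
w=shot("wrist","w3");S=shot("scene","s3");D=shot("side","d3")
# where seat expected
s=manip.read_state();M=rot(s["ee_rot"]);g=s["eef_pos"]-.019*M[:,0];yaw=np.arctan2(M[1,0],M[0,0]);dx=np.array([np.cos(yaw),np.sin(yaw),0])
print("grasp",g,"yaw",yaw)
q=g+.095*dx+[0,0,.09]
a,b=proj(S,q).astype(int),proj(D,q).astype(int); print(a,b,proj(w,q))
C=lambda im,c:cv2.resize(im["img"][c[1]-40:c[1]+60,c[0]-40:c[0]+40,::-1],(400,500),interpolation=cv2.INTER_CUBIC)
cv2.imwrite("pics/c3.png",np.hstack([C(S,a),C(D,b)]))
E
```

```text
[[ 0.231 -0.328 -0.916]
 [-0.082 -0.945  0.318]
 [-0.969  0.001 -0.245]]
t 4.625 tcp [ 0.5574 -0.2144  0.2257] offset [-0.5574  0.2144 -0.2257] rotvec [ 0.0011 -0.0022  0.4646] F [-0.43  0.11 -2.74] open 0.0113 q [-0.42  0.06  2.07  0.03  0.77  1.47]
grasp [ 0.55188852 -0.21237049  0.24132576] yaw -0.3385812707915289
[206 150] [311 139] [260.1018921  -23.82655177]
```

View pics/c3.png

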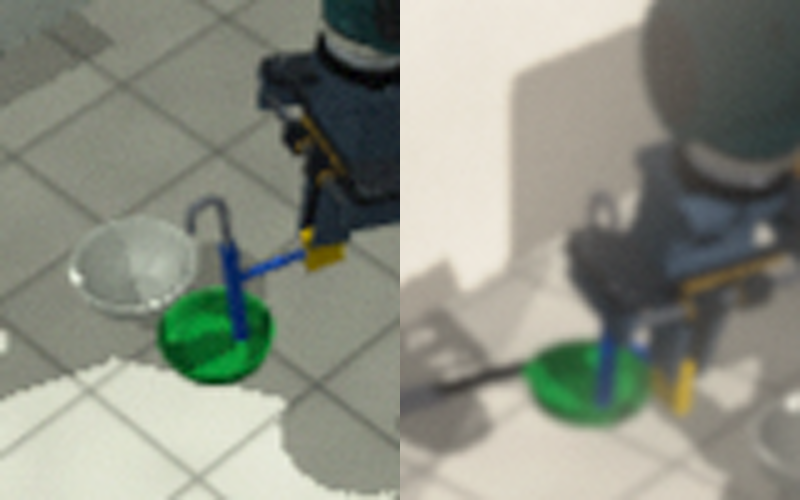

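The dish is lifted level. The hook top is at scene (207.6,149.6) and side (311.6,137.6).

```bash
python3 - <<'E'
from t import *
S,D=load("s3"),load("d3")
h,e=tri(ray(S,207.6,149.6),ray(D,311.6,137.6))
s=manip.read_state();M=rot(s["ee_rot"]);yaw=-.3386
r=h-s["eef_pos"]; dx=np.array([np.cos(yaw),np.sin(yaw),0]);dy=np.array([-dx[1],dx[0],0])
print("hook",h,e,"rel in dish axes",r@dx,r@dy,r[2], "nominal dx",.095-.019*np.sin(.25))
# path goals: hook at loop with stand yaw .13
yw=.13;X=np.array([np.cos(yw),np.sin(yw),0])
L=np.array([.641,.203,.237])
for back,up in((.09,.045),(0,.045),(0,0)):
    # seat = L + wire 3mm + up ; tcp
    seat=L+[0,0,.003+up]-back*X
    tcp=seat-(.091)*X; tcp[2]=seat[2]-(h[2]-.008-s["eef_pos"][2]); print(back,up,tcp.round(4)); todo(tcp,.13,.25)
E
```

```text
hook [ 0.63890531 -0.24072828  0.34013363] 0.0016749565962626538 rel in dish axes 0.08690759218279377 0.0021563613089015856 0.11724562058231061 nominal dx 0.09029932477416407
0.09 0.045 [0.4615 0.1795 0.1758]
t 4.775 tcp [ 0.5562 -0.2139  0.2229] offset [-0.0947  0.3934 -0.0471] rotvec [ 4.000e-04 -6.200e-03  4.646e-01] F [-0.15 -0.54 -3.47] open 0.0118 q [-0.42  0.06  2.07  0.03  0.77  1.47]
0 0.045 [0.5508 0.1912 0.1758]
t 4.775 tcp [ 0.5562 -0.2139  0.2229] offset [-0.0054  0.4051 -0.0471] rotvec [ 4.000e-04 -6.200e-03  4.646e-01] F [-0.15 -0.54 -3.47] open 0.0118 q [-0.42  0.06  2.07  0.03  0.77  1.47]
0 0 [0.5508 0.1912 0.1308]
t 4.775 tcp [ 0.5562 -0.2139  0.2229] offset [-0.0054  0.4051 -0.0921] rotvec [ 4.000e-04 -6.200e-03  4.646e-01] F [-0.15 -0.54 -3.47] open 0.0118 q [-0.42  0.06  2.07  0.03  0.77  1.47]
```

Call:
servo_tool(offset=[[-0.01, 0.015, -0.003], [-0.012, 0.03, -0.005], [-0.012, 0.04, -0.005], [-0.012, 0.045, -0.005], [-0.01, 0.045, -0.005], [-0.006, 0.045, -0.005], [-0.002, 0.045, -0.005], [0, 0.045, -0.005], [0, 0.04, -0.004], [0, 0.025, 0]], rot=[[0, 0, 0.02], [0, 0, 0.04], [0, 0, 0.05], [0, 0, 0.055], [0, 0, 0.055], [0, 0, 0.055], [0, 0, 0.055], [0, 0, 0.05], [0, 0, 0.045], [0, 0, 0.035]], grip=[0, 0, 0, 0, 0, 0, 0, 0, 0, 0])

```text
time_s: 6.02
eef_pos: [0.4746, 0.1753, 0.167]
ee_rot: [0.78, 0.057, -0.621, 0.046]
ft_force: [1.0, -0.9, -2.5]
opening: 0.0115
```

```bash
python3 - <<'E'
from t import *
todo([.491,.183,.176],.13,.25)
w=shot("wrist","w4");S=shot("scene","s4");D=shot("side","d4")
a,b=[int(v) for v in proj(S,[.61,.2,.25])],[int(v) for v in proj(D,[.61,.2,.25])]; print(a,b)
C=lambda im,c:cv2.resize(im["img"][c[1]-40:c[1]+40,c[0]-40:c[0]+40,::-1],(400,400),interpolation=cv2.INTER_CUBIC)
cv2.imwrite("pics/c4.png",np.hstack([C(S,a),C(D,b)]))
E
```

```text
t 6.025 tcp [0.4746 0.1753 0.167 ] offset [0.0164 0.0077 0.009 ] rotvec [ 0.0042 -0.0244 -0.0161] F [ 0.99 -0.94 -2.5 ] open 0.0115 q [ 0.33 -0.01  2.26 -0.07  0.67  1.81]
[298, 222] [224, 220]
```

View pics/c4.png

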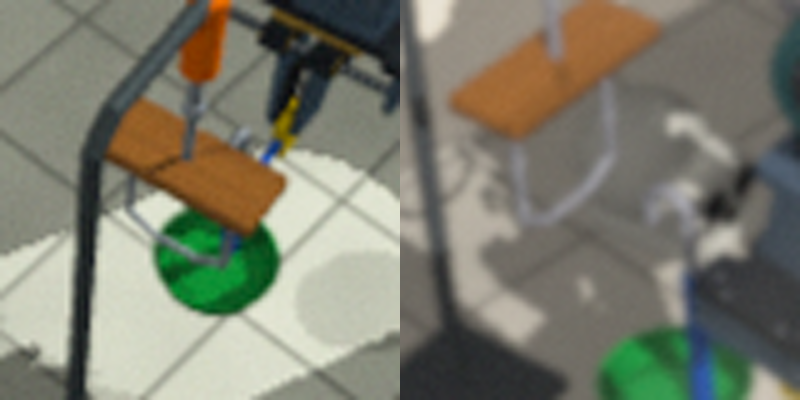

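The hook is on the robot's side of the loop. Its top is at scene (306.4,208) and side (238.4,218). The loop corners are at scene (303.6,235) and (283.6,223.6).

```bash
python3 - <<'E'
from t import *
S,D=load("s4"),load("d4")
T=lambda a,b:tri(ray(S,*a),ray(D,*b))
h,e=T((306.4,208),(238.6,218)); A,ea=T((303.4,235),(209.2,224.2)); B,eb=T((283.8,223.6),(225.4,212))
print("hook",h,e,"A",A,ea,"B",B,eb,"mid",(A+B)/2,"yaw",np.arctan2(-(A-B)[0],(A-B)[1]))
s=manip.read_state();M=rot(s["ee_rot"]);yaw=np.arctan2(M[1,0],M[0,0])
dx=np.array([np.cos(yaw),np.sin(yaw),0]);dy=np.array([-dx[1],dx[0],0]);r=h-s["eef_pos"]
print("yaw",yaw,"hook rel",r@dx,r@dy,r[2])
E
```

```text
hook [0.55905041 0.19006919 0.28173264] 0.003638218283022309 A [0.6352914  0.24135542 0.24559727] 0.005923590442663025 B [0.64641439 0.1625401  0.24318079] 0.00219342140443056 mid [0.64085289 0.20194776 0.24438903] yaw 0.14020129277088167
yaw 0.1416921995685002 hook rel 0.08535559930805202 0.003596941644083279 0.11444235332264086
```

Call:
servo_tool(offset=[[0, 0.001, 0.01], [0, 0.001, 0.008], [0.01, 0.001, 0.001], [0.018, 0.003, 0], [0.018, 0.003, 0], [0.018, 0.003, 0], [0.014, 0.001, 0], [0.004, 0, 0], [0, 0, 0]], rot=[[0.002, -0.012, 0], [0.002, -0.012, 0], [0, 0, 0], [0, 0, 0], [0, 0, 0], [0, 0, 0], [0, 0, 0], [0, 0, 0], [0, 0, 0]], grip=[0, 0, 0, 0, 0, 0, 0, 0, 0])

```text
time_s: 7.3
eef_pos: [0.563, 0.1861, 0.1863]
ee_rot: [0.788, 0.056, -0.612, 0.044]
ft_force: [-0.7, -0.5, -2.7]
opening: 0.0117
```

```bash
python3 - <<'E'
from t import *
todo([.5585,.187,.186],.14,.25)
S=shot("scene","s5");D=shot("side","d5");w=shot("wrist","w5")
a,b=[int(v) for v in proj(S,[.63,.2,.27])],[int(v) for v in proj(D,[.63,.2,.27])]; print(a,b)
C=lambda im,c:cv2.resize(im["img"][c[1]-40:c[1]+40,c[0]-40:c[0]+40,::-1],(400,400),interpolation=cv2.INTER_CUBIC)
cv2.imwrite("pics/c5.png",np.hstack([C(S,a),C(D,b)]))
E
```

```text
t 7.3 tcp [0.563  0.1861 0.1863] offset [-0.0045  0.0009 -0.0003] rotvec [ 0.0006  0.0002 -0.0019] F [-0.71 -0.55 -2.71] open 0.0117 q [ 0.3   0.1   2.1  -0.06  0.69  1.77]
[295, 222] [219, 212]
```

View pics/c5.png

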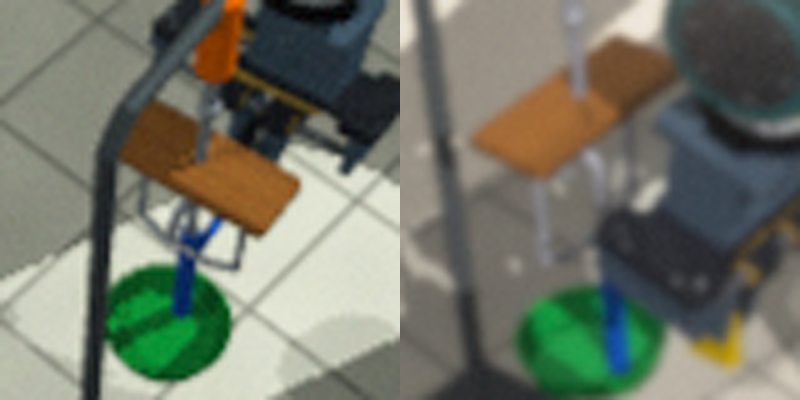

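The hook is through the loop: in the side crop its bend is at (590,165) and the loop's legs at columns 545 and 630. I'll cross-check with the dish position.

```bash
python3 - <<'E'
from m import *
S,D=load("s5"),load("d5")
def rimc(im,box):
    x0,y0,x1,y1=box; hsv=cv2.cvtColor(im["img"],cv2.COLOR_RGB2HSV)[y0:y1,x0:x1]
    m=cv2.inRange(hsv,(45,90,30),(85,255,255)); h=cv2.convexHull(cv2.findNonZero(m)); e=cv2.fitEllipse(h); print(e); return np.array(e[0])+[x0,y0]
a=rimc(S,(270,230,304,262));b=rimc(D,(198,225,236,256))
p,e=tri(ray(S,*a),ray(D,*b)); X=np.array([np.cos(.14),np.sin(.14),0])
L=np.array([.641,.2025,.237]);o=p-.0075*X; Y=np.array([-X[1],X[0],0])
print(a,b,p,e,"origin",o,"rel loop x,y",(o-L)@X,(o-L)@Y)
E
```

```text
((17.822166442871094, 16.01752471923828), (22.400230407714844, 25.41786766052246), 101.41255950927734)
((18.282346725463867, 15.183960914611816), (22.667837142944336, 29.356544494628906), 83.7460708618164)
[287.82216644 246.01752472] [216.28234673 240.18396091] [0.65820965 0.19982623 0.14399726] 0.0018197256654219707 origin [0.65078303 0.19877965 0.14399726] rel loop x,y 0.009168162143028248 -0.00504909946801351
```

Call:
servo_tool(offset=[[-0.006, 0.001, -0.005], [0, 0.001, -0.01], [0, 0, -0.01], [0, 0, -0.01], [0, 0, -0.007], [0, 0, 0], [0, 0, 0]], rot=[[0, 0, 0], [0, 0, 0], [0, 0, 0], [0, 0, 0], [0, 0, 0], [0, 0, 0], [0, 0, 0]], grip=[0, 0, 0, 0, 0, 0, 0])

```text
time_s: 8.32
eef_pos: [0.5549, 0.1882, 0.1409]
ee_rot: [0.788, 0.056, -0.612, 0.044]
ft_force: [-0.8, 0.5, -2.7]
opening: 0.0111
```

```bash
python3 - <<'E'
from t import *
todo([.558,.188,.130],.14,.25)
S=shot("scene","s6");D=shot("side","d6")
a,b=[int(v) for v in proj(S,[.63,.2,.25])],[int(v) for v in proj(D,[.63,.2,.25])]; print(a,b)
C=lambda im,c:cv2.resize(im["img"][c[1]-25:c[1]+25,c[0]-20:c[0]+20,::-1],(400,500),interpolation=cv2.INTER_CUBIC)
cv2.imwrite("pics/c6.png",np.hstack([C(S,a),C(D,b)]))
E
```

```text
t 8.325 tcp [0.5549 0.1882 0.1409] offset [ 0.0031 -0.0002 -0.0109] rotvec [ 0.0008 -0.0005 -0.0026] F [-0.76  0.53 -2.65] open 0.0111 q [ 0.31  0.16  2.13 -0.07  0.6   1.79]
[295, 225] [219, 217]
```

View pics/c6.png

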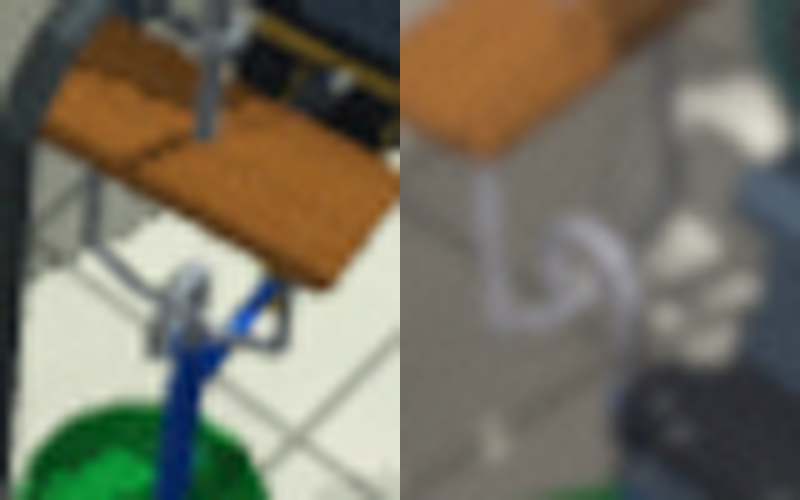

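The hook straddles the wire in both views: in the side crop the bend is at (585,225) and the wire enters it at (575,300). Lowering gently now while watching the force.

Call:
servo_tool(offset=[[0, 0, -0.002], [0, 0, -0.002], [0, 0, -0.002], [0, 0, -0.002], [0, 0, 0]], rot=[[0, 0, 0], [0, 0, 0], [0, 0, 0], [0, 0, 0], [0, 0, 0]], grip=[0, 0, 0, 0, 0])

```text
time_s: 9.05
eef_pos: [0.5553, 0.1883, 0.1331]
ee_rot: [0.788, 0.056, -0.612, 0.044]
ft_force: [-0.5, 0.2, -2.3]
opening: 0.0116
```

Call:
servo_tool(offset=[[0, 0, -0.001], [0, 0, -0.001], [0, 0, 0]], rot=[[0, 0, 0], [0, 0, 0], [0, 0, 0]], grip=[0, 0, 0])

```text
time_s: 9.43
eef_pos: [0.5553, 0.1883, 0.131]
ee_rot: [0.788, 0.056, -0.612, 0.044]
ft_force: [-0.4, -0.5, -2.6]
opening: 0.0114
```

Call:
servo_tool(offset=[[0, 0, -0.0015], [0, 0, 0]], rot=[[0, 0, 0], [0, 0, 0]], grip=[0, 0])

```text
time_s: 9.68
eef_pos: [0.5553, 0.1883, 0.1294]
ee_rot: [0.788, 0.056, -0.612, 0.044]
ft_force: [0.3, 0.7, -2.3]
opening: 0.0116
```

Call:
servo_tool(offset=[[0, 0, -0.0015], [0, 0, 0]], rot=[[0, 0, 0], [0, 0, 0]], grip=[0, 0])

```text
time_s: 9.93
eef_pos: [0.5553, 0.1883, 0.1278]
ee_rot: [0.788, 0.056, -0.612, 0.044]
ft_force: [0.0, -0.7, -2.1]
opening: 0.0116
```

Call:
servo_tool(offset=[[0, 0, -0.0015], [0, 0, 0]], rot=[[0, 0, 0], [0, 0, 0]], grip=[0, 0])

```text
time_s: 10.18
eef_pos: [0.5555, 0.1884, 0.1264]
ee_rot: [0.788, 0.056, -0.611, 0.044]
ft_force: [0.4, 0.0, -1.6]
opening: 0.0119
```

Call:
servo_tool(offset=[[0, 0, -0.0015], [0, 0, 0]], rot=[[0, 0, 0], [0, 0, 0]], grip=[0, 0])

```text
time_s: 10.42
eef_pos: [0.5559, 0.1885, 0.1251]
ee_rot: [0.788, 0.056, -0.611, 0.044]
ft_force: [-0.2, -0.1, 0.1]
opening: 0.0112
```

Call:
servo_tool(offset=[[0, 0, -0.0005], [0, 0, 0]], rot=[[0, 0, 0], [0, 0, 0]], grip=[0, 0])

```text
time_s: 10.68
eef_pos: [0.5561, 0.1886, 0.1247]
ee_rot: [0.789, 0.056, -0.611, 0.044]
ft_force: [0.3, -0.3, -0.1]
opening: 0.0117
```

```bash
python3 - <<'E'
from t import *
F=[];T=[]
for i in range(6):
    im=shot("side","d7"); s=manip.read_state(); F.append(s["ft_force"]);T.append(s["wrist_torque"])
print(np.mean(F,0),np.std(F,0),np.mean(T,0))
S=shot("scene","s7");D=im
a,b=[295,225],[219,217]
C=lambda im,c:cv2.resize(im["img"][c[1]-25:c[1]+25,c[0]-20:c[0]+20,::-1],(400,500),interpolation=cv2.INTER_CUBIC)
cv2.imwrite("pics/c7.png",np.hstack([C(S,a),C(D,b)]))
E
```

```text
[ 0.04480445 -0.11562806 -0.51574335] [0.23055969 0.45956524 0.52673074] [-0.01419689  0.19484103  0.01074383]
```

View pics/c7.png

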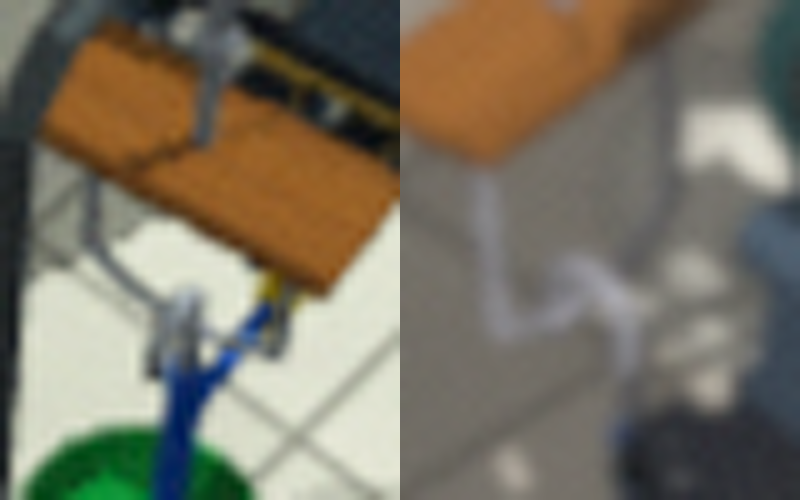

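The bend now rests on the wire at side crop (585,270). The force went from -2.6 to -0.5 N, so the loop is carrying the dish. I'll lower a touch more, then open.

Call:
servo_tool(offset=[[0, 0, -0.0005], [0, 0, 0], [0, 0, 0]], rot=[[0, 0, 0], [0, 0, 0], [0, 0, 0]], grip=[0, 0, 0], squeeze=15)

```text
time_s: 11.4
eef_pos: [0.5561, 0.1886, 0.1242]
ee_rot: [0.789, 0.056, -0.611, 0.044]
ft_force: [0.1, -0.4, 0.0]
opening: 0.0117
```

Call:
servo_tool(offset=[[0, 0, 0], [0, 0, 0], [0, 0, 0], [0, 0, 0], [0, 0, 0], [0, 0, 0], [0, 0, 0], [0, 0, 0]], rot=[[0, 0, 0], [0, 0, 0], [0, 0, 0], [0, 0, 0], [0, 0, 0], [0, 0, 0], [0, 0, 0], [0, 0, 0]], grip=[0.16, 0.2, 0.3, 0.4, 0.6, 0.6, 0.6, 0.6])

```text
time_s: 12.4
eef_pos: [0.5562, 0.1886, 0.1242]
ee_rot: [0.789, 0.056, -0.611, 0.044]
ft_force: [-0.0, -0.1, 0.5]
opening: 0.0547
```

```bash
python3 - <<'E'
from t import *
todo([.5,.188,.13],.14,.25)
w=shot("wrist","w8")
cv2.imwrite("pics/w8s.png",w["img"][:,:,::-1])
E
```

```text
t 12.4 tcp [0.5562 0.1886 0.1242] offset [-0.0562 -0.0006  0.0058] rotvec [-0.0002  0.0026 -0.0026] F [-0.04 -0.1   0.51] open 0.0547 q [ 0.31  0.19  2.14 -0.08  0.56  1.8 ]
```

View pics/w8.png

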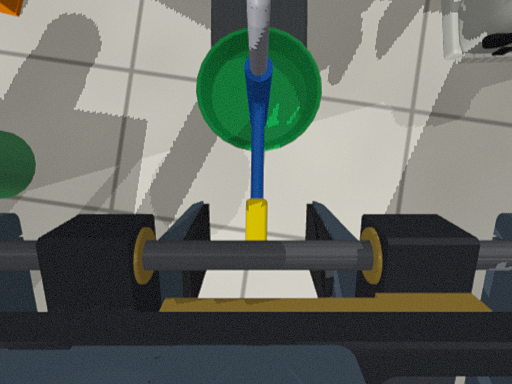

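The tab at (257,220) hangs free between the open fingers, and the dish is level. Retreating straight back.

Call:
servo_tool(offset=[[0, 0, 0], [-0.006, -0.001, 0], [-0.012, -0.0015, 0], [-0.02, -0.003, 0.0], [-0.02, -0.003, 0.003], [-0.02, -0.003, 0.005], [-0.005, 0, 0.03], [0, 0, 0.04], [0, 0, 0.03], [0, 0, 0]], rot=[[0, 0, 0], [0, 0, 0], [0, 0, 0], [0, 0, 0], [0, 0, 0], [0, 0, 0], [0, 0, 0], [0, 0, 0], [0, 0, 0], [0, 0, 0]], grip=[0.8, 0.8, 0.8, 0.8, 0.8, 0.8, 0.8, 0.8, 0.8, 0.8])

```text
time_s: 13.7
eef_pos: [0.463, 0.1751, 0.2335]
ee_rot: [0.788, 0.056, -0.612, 0.044]
ft_force: [0.2, -0.2, -0.4]
opening: 0.0728
```

Call:
servo_tool(offset=[[0, 0, 0], [0, 0, 0], [0, 0, 0], [0, 0, 0], [0, 0, 0], [0, 0, 0], [0, 0, 0], [0, 0, 0], [0, 0, 0], [0, 0, 0]], rot=[[0, 0, 0], [0, 0, 0], [0, 0, 0], [0, 0, 0], [0, 0, 0], [0, 0, 0], [0, 0, 0], [0, 0, 0], [0, 0, 0], [0, 0, 0]], grip=[0.8, 0.8, 0.8, 0.8, 0.8, 0.8, 0.8, 0.8, 0.8, 0.8])

```text
time_s: 14.95
eef_pos: [0.4607, 0.1744, 0.2299]
ee_rot: [0.786, 0.056, -0.614, 0.045]
ft_force: [1.3, -0.3, 0.2]
opening: 0.073
```

```bash
python3 - <<'E'
from m import *
print(manip.read_state()["eef_pos"])
import numpy as np
# stillness over ~1 s via green + tab centroids
for i in range(20):
    D=manip.get_image("side")
    if i%4==0: print(i,blob(D,(45,90,30),(85,255,255),(190,215,245,270))[0].round(2))
S=shot("scene","s9"); D=shot("side","d9")
C=lambda im,c:cv2.resize(im["img"][c[1]-40:c[1]+40,c[0]-40:c[0]+40,::-1],(400,400),interpolation=cv2.INTER_CUBIC)
cv2.imwrite("pics/c9.png",np.hstack([C(S,(295,230)),C(D,(219,225))]))
E
```

```text
[0.46070866 0.17437374 0.22985095]
0 [217.94 256.66]
4 [217.72 256.5 ]
8 [217.38 256.17]
12 [216.98 256.11]
16 [217.32 256.24]
```

View pics/c9.png

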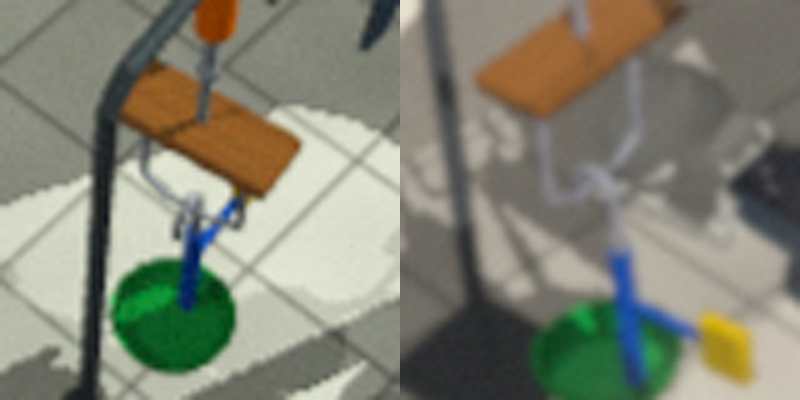

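The dish hangs by its hook with the tab towards the robot and the gripper clear of it. There is a tiny swing of about 1 px, so I'll let it settle.

Call:
servo_tool(offset=[[-0.005, 0, 0.03], [0, 0, 0], [0, 0, 0], [0, 0, 0], [0, 0, 0], [0, 0, 0], [0, 0, 0], [0, 0, 0], [0, 0, 0], [0, 0, 0]], rot=[[0, 0, 0], [0, 0, 0], [0, 0, 0], [0, 0, 0], [0, 0, 0], [0, 0, 0], [0, 0, 0], [0, 0, 0], [0, 0, 0], [0, 0, 0]], grip=[0.8, 0.8, 0.8, 0.8, 0.8, 0.8, 0.8, 0.8, 0.8, 0.8])

```text
time_s: 17.3
eef_pos: [0.4547, 0.1739, 0.2579]
ee_rot: [0.785, 0.055, -0.615, 0.045]
ft_force: [-0.1, 0.5, -0.3]
opening: 0.0727
```

```bash
python3 - <<'E'
from m import *
for i in range(80):
    D=manip.get_image("side")
    if i%3==0 and i>50: print(i,blob(D,(45,90,30),(85,255,255),(190,215,245,270))[0].round(2))
print(manip.read_state()["time_s"]); S=manip.get_image("scene")
S0=load("scene0")
c1=blob(S,(20,120,80),(32,255,255),(290,200,330,240)); c2=blob(D,(20,120,80),(32,255,255),(225,235,260,270))
g1=blob(S,(45,90,30),(85,255,255),(270,230,308,275));g2=blob(D,(45,90,30),(85,255,255),(190,215,245,270))
print("tab",tri(ray(S,*c1[0]),ray(D,*c2[0])),"dish",tri(ray(S,*g1[0]),ray(D,*g2[0])))
d=cv2.absdiff(S["img"],S0["img"]).max(2)
for n,b in {"skull":(212,236,236,264),"jar":(346,268,370,298),"bowl":(182,156,205,172)}.items(): print(n,np.median(d[b[1]:b[3],b[0]:b[2]]))
E
```

```text
51 [217.34 256.2 ]
54 [217.46 256.29]
57 [217.55 256.46]
60 [217.53 256.41]
63 [217.38 256.23]
66 [217.28 256.17]
69 [217.33 256.17]
72 [217.37 256.21]
75 [217.5 256.4]
78 [217.53 256.46]
21.3
tab (array([0.55071344, 0.1898309 , 0.14080937]), np.float64(0.011013020272301582)) dish (array([0.65104508, 0.20534422, 0.08347021]), np.float64(0.005807722201583919))
skull 26.0
jar 4.0
bowl 4.0
```

The dish is now still to within 0.3 px, with the tab about 90 mm on the robot's side of the loop. Handing in.

```bash
python3 -c "
from rig import manip; print(manip.hand_in())"
```

```text
the job is handed in; nothing more can be done
None
```

The green dish hangs by its hook from the wire loop, yellow tab on the robot's side, and I handed the job in at about 21 s; no verdict was given. I gripped it by the tab, passed the hook through the loop, and lowered it until the wrist force went from -2.6 N to about 0, so the loop carried it. Only then did I open the fingers and back off.

**Last checks:**
- **Position:** the dish measured at about (0.651, 0.205), with its middle about 83 mm above the sill. The loop is at (0.641, 0.202); the round dish sits 7.5 mm forward of its hook, so that fits.
- **Tab:** it is about 90 mm on the robot's side of the loop.
- **Stillness:** the remaining swing was under 0.3 px.
- **Hanger:** I had no direct reading. Contact began at about 0.128 m tool height and I stopped at 0.124 m, so it should have gone down only 2–4 mm.

**Weak checks:**
- **Tab rays:** the two camera views disagreed by 11 mm on the tab's last position, because it was partly hidden in the scene view.
- **Skull:** the picture changed around it (median difference 26, against 4 for the jar and bowl). I put this down to shadow, since the planned path stayed clear of it, but did not check further.

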